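Roll a lens tube onto the line and shut the keeper on it

TASK

The black lens tube must be clamped so that its retaining ring can be unscrewed. Push the top of the lying tube sideways with the fingertips so that it rolls, and does not just slide, across the aluminium clamp plate until it lies centred along the long engraved line, and take the fingers off it; then push the raised hinged keeper over and press it down until its V pad is seated on the tube. Do not pinch or lift the tube, and do not disturb the other loose things on the bench.

Things in the scene. Friction and masses are not known exactly. Their poses are not given: they have to be found in the camera images.
- clamp_plate: Level aluminium plate fixed to the bench, 120 (x) by 232 (y, -115 to +117) by 10 mm; origin on its underside below the middle of the engraved line, top face 10 mm above. The -y edge has a lip 5 mm wide, 5 mm high; a dark hinge block, 66 mm wide in x, 66 mm high above the origin, stands at y = +85 to +115 mm.
- line (a point): Middle of the long dark engraved line, on the plate's top face; axes as the plate's. The line runs along x over the plate's whole width (the short strokes at the plate's edges are 5 mm graduations).
- lens_tube: Loose black tube, a cylinder 30 mm in diameter, 100 mm long, about 100 g, lying 45 to 90 mm to the -y side of the line, within 0.04 rad of parallel. Origin on its axis at mid length; x is the tube's axis, y and z turn as it rolls. Rolled under a fingertip on its top, it moves half as far as the finger. Pushed low on its side it may slide.
- keeper (a joint): Angle (rad) of the keeper, a dark steel bar 30 mm wide, 10 mm thick, swinging about an axis parallel to the plate's x. 0 = shut: level, pointing to the plate's -y, V pad touching a tube on the line. It grows as the keeper is raised: 1.57 upright, to 2.05 leaning back to +y. Starts at 1.5 to 2.0. Stiff hinge (0.25 N m friction: 2 to 3 N at the bar's end); it stays where it is left.
- keeper_hinge (a point): Middle of the keeper's hinge axis, 100 mm to the plate's +y of the line and 55 mm above the plate's underside; the bar's centre plane passes through it. The black V pad (120 degree V facing the plate, 36 mm wide in x) is under the bar 100 mm from the axis.
- keeper_thumb_pad (a point): Centre of the outer (upper when shut) face of the ribbed thumb pad, 42 by 26 mm, at the keeper's free end: 130 mm from the hinge axis along the bar, 5 mm off the bar's centre plane. The bar ends 143 mm from the axis.
- spare_ring: Bystander: empty black lens ring lying flat, 50 by 59 by 11 mm; origin at the centre of its underside.
- fork: Bystander: light metal clamping fork lying flat, 38 by 68 by 16 mm; origin at the centre of its underside.
- holder: Bystander: black upright post holder with a short steel post, 41 by 31 by 98 mm; origin at the centre of its underside.
Things that resemble listed ones, but are neither listed nor needed, are in the scene too. What is shaped like the lens_tube but green is not meant.

How it is judged:
By the outcome, as a careful person would: the job done as asked, in the order asked, and still so for the second after the job is handed in, with the robot touching nothing.
It also fails if it takes over 70 s, if anything falls off the work surface, if the arm or the gripper's body presses on something with over 40 N, if the wrist force passes 120 N, or if a joint passes its speed limit or range.

ROBOT

A 6-joint arm with a two-finger parallel gripper is mounted at the origin on a cart in front of the work surface, level with it; the furniture and walls round the work are solid. World frame = base frame: x ahead of the robot, y to its left, z up, the work surface at z = 0. Lengths are in m, angles in rad, forces in N, time in s.
With the tool pointing down it reaches from about 0.375 to 0.825 m from the base axis. Payload 5.5 kg.
Tool frame: the origin (TCP) lies midway between the tips of the shut fingers; the grasp point (between the pads) lies 19 mm behind it (arm.tcp_to_grasp is the distance from the TCP to the grasp point, in m); z points along the fingers, y is the line along which they close (so a half turn about z gives the same grasp; the last joint's range is limited). The gripper opens to 85 mm and grips with 20 to 120 N. Pads are 22 mm wide; open, the fingers measure 114 mm over their backs; the gripper's body (76 mm by 85 mm) begins 54 mm behind the grasp point. The pads swing forward as they close: fully open they stand 13 mm farther back than shut.
Start: joints at [-1.287, 0.314, -0.047, 1.21, 0, 1.571], TCP at [0.168, -0.576, 0.199] pointing down, gripper open.
Joint ranges: [-2.67, 2.67], [-0.69, 1.73], [-1.03, 1.25], [-2.08, 2.16], [-1.42, 1.45], [-3.14, 3.14]. Speed limits (rad/s): [2.39, 2.39, 3.01, 3.14, 3.14, 3.14].

INTERFACE

Orientations are given as a unit quaternion [w, x, y, z].
In Python, from bench import arm gives the robot as it stands. The module is installed in compiled form; this text tells all that it offers. Calls block until the motion is done:
- arm.reach(position, orientation): joint-space move of the TCP to a pose.
- arm.move_straight(position, rate=0.15, rotation=None): straight line of the TCP; rotation=None keeps the orientation; rate is the mean speed in m/s.
- arm.goto_joints(angles): joint-space move.
- arm.release() and arm.grasp(f_grip=None): open the fingers fully, or close them until they stop; f_grip is the grip in N (None keeps the last).
- arm.sleep(seconds).
- arm.ik(position, orientation): joint angles nearest the present ones, or None.
- arm.read_camera(name): name is "scene" or "top"; returns the picture (480x640x3 uint8, blue, green, red); there is no depth.
- arm.camera_info(name): a dict with "vfov" (degrees; the focal length in pixels is half the picture's height over the tangent of half this angle, whatever the lens; pixels are square), "cx", "cy" (the principal point, pixels), "rvec" (rotation vector, rad) and "tvec" (3), from world to camera coordinates, as OpenCV has them. Camera axes: x right, y down, z forward; pixel columns grow to the right and rows downward; lengths in m; the calibration is good to about 2 mm. A picture is of the moment at which its call begins. camera_info takes no time and is no camera call.
A pose or a line that the arm cannot do raises arm.MotionError and nothing moves.
- arm.sign_off(): hands the job in; it is judged then, once.
Trained networks look in the newest picture that a camera, given by its name, has taken for a name from the list of things; names that differ only in an ending like _2 or _b are one class to them, and where a whole thing is asked for, a point or a joint stands for the part that bears it (a point fixed in the world has none). Each returns a list of dicts, best first, with "score" (0 to 1); they miss things now and then, are a little off and sometimes report something else, mostly with a low value. They report only what shows in the picture. A call takes as long as a camera call. They do not tell look-alikes from the thing itself.
- arm.trace(camera, query): "pixels" (480x640 bool, what is visible of it).
- arm.landmark_of(camera, query): "position" ([x, y, z] in m, in world coordinates, good to about 4 mm: a listed point, or the origin of a listed thing).
Readings, each from a call of its own:
- arm.current_time(): time.
- arm.current_q(): joint angles.
- arm.current_qd(): joint speeds.
- arm.current_joint_efforts(): joint torques, N m.
- arm.current_tool_pos(): TCP position.
- arm.current_tcp_rot(): TCP orientation.
- arm.current_contact_force(): force on the tool from outside, world axes, zero at the start.
- arm.current_ft_torque(): the same for the moment, N m.
- arm.current_opening(): finger opening in m.
- arm.current_grip_force(): force on a finger pad.
Only numpy, scipy, OpenCV 4.12 (cv2) and the standard library are available. Lean on these libraries where they do the work, as an engineer would, in place of code of your own. Each camera call takes 0.05 s, during which the arm holds its last target. There are 200 camera calls.

## Working session

There is one attempt and no reset: what is moved stays moved. The work goes in short steps, each a Python script; the robot and the scene stay as the last script left them, time stands still between calls to the robot, and variables do not carry over. Pictures are saved under pics/ and viewed, at most 14 in all, crops included, and the job is handed in when it is done.

```bash
mkdir -p pics
python3 - <<'E'
from bench import arm
import cv2,numpy as np
for c in("scene","top"):
    cv2.imwrite(f"pics/{c}0.png",arm.read_camera(c))
    i=arm.camera_info(c);R=cv2.Rodrigues(np.array(i["rvec"]))[0];print(c,i["vfov"],-R.T@np.array(i["tvec"]))
    for q in("clamp_plate","line","lens_tube","keeper_hinge","keeper_thumb_pad","spare_ring","fork","holder"):
        print(q,[(np.round(d["position"],4).tolist(),round(d["score"],2)) for d in arm.landmark_of(c,q)])
print(arm.current_time(),arm.current_tcp_rot())
E
```

```text
scene 55.520179361190195 [0.0149347  0.52743466 0.79903591]
clamp_plate []
line [([0.5174, 0.1524, 0.0129], 0.75), ([0.6198, -0.2035, -0.0029], 0.74)]
lens_tube [([0.3835, 0.3627, 0.0162], 0.76), ([0.4935, 0.2208, 0.0268], 0.73)]
keeper_hinge [([0.5379, 0.0574, 0.0537], 0.94)]
keeper_thumb_pad [([0.5423, 0.0353, 0.1861], 0.77)]
spare_ring [([0.3346, 0.2439, -0.0011], 0.57)]
fork [([0.5963, -0.107, 0.002], 0.43)]
holder [([0.6181, -0.2034, -0.0007], 0.54)]
top 43.51238902086392 [0.2092341  0.08916735 1.34774087]
clamp_plate [([0.5153, 0.1556, 0.0031], 0.79)]
line [([0.5213, 0.1566, 0.0087], 0.59)]
lens_tube [([0.4953, 0.2173, 0.0228], 0.92), ([0.3808, 0.3588, 0.0114], 0.66)]
keeper_hinge [([0.5328, 0.0574, 0.0532], 0.93)]
keeper_thumb_pad [([0.5404, 0.0413, 0.1866], 0.81)]
spare_ring [([0.3411, 0.2462, 0.0033], 0.44)]
fork [([0.599, -0.1122, 0.0026], 0.48)]
holder [([0.6168, -0.2086, -0.0005], 0.79)]
0.9 [ 3.68815062e-05  9.89951285e-01  1.41408813e-01 -2.72277980e-06]
```

View pics/scene0.png

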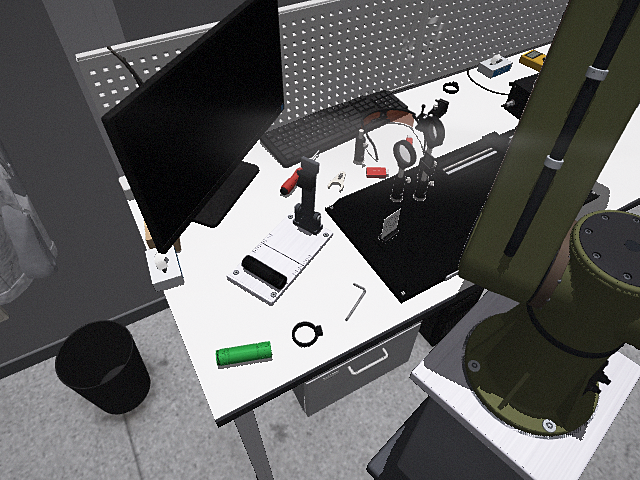

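View pics/top0.png

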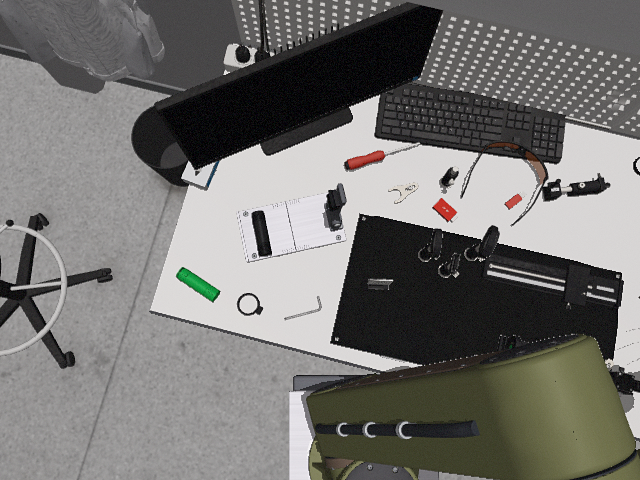

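The scene view shows the black tube (265,272) on the plate, the line (275,250), the keeper raised (310,190), and the green decoy (244,353). The top view shows the tube at (262,232), the line at (290,227) and the keeper at (336,205). Plate +y therefore points to about world -y. Next I'll refine this with rectified plate-plane views and the tube mask.

```bash
cat > h.py <<'E'
from bench import arm
import cv2,numpy as np
from scipy.spatial.transform import Rotation as Ro
def cam(c):
    i=arm.camera_info(c);f=240/np.tan(np.radians(i["vfov"]/2))
    return np.array([[f,0,i["cx"]],[0,f,i["cy"]],[0,0,1]]),cv2.Rodrigues(np.array(i["rvec"]))[0],np.array(i["tvec"]).reshape(3)
def ray(c,uv,z):
    K,R,t=cam(c);uv=np.atleast_2d(uv).astype(float)
    d=(np.linalg.inv(K)@np.c_[uv,np.ones(len(uv))].T).T@R;o=-R.T@t
    return o+d*((z-o[2])/d[:,2])[:,None]
O=np.array([.520,.1555]);TH=np.pi+.16
def w2p(p): 
    c,s=np.cos(TH),np.sin(TH);return (np.atleast_2d(p)[:,:2]-O)@np.array([[c,-s],[s,c]])
def p2w(x,y,z):
    c,s=np.cos(TH),np.sin(TH);return np.array([O[0]+c*x-s*y,O[1]+s*x+c*y,z])
def rect(c,img,z=.010,S=2500,hx=.08,hy=.14):
    # image x = plate y, image y = plate x
    K,R,t=cam(c);P=[p2w(x,y,z) for x,y in((-hx,-hy),(-hx,hy),(hx,hy),(hx,-hy))]
    uv=cv2.projectPoints(np.array(P),R,t,K,None)[0].reshape(-1,2).astype(np.float32)
    w,h=int(2*hy*S),int(2*hx*S)
    H=cv2.getPerspectiveTransform(uv,np.float32([[0,0],[w,0],[w,h],[0,h]]))
    return cv2.warpPerspective(img,H,(w,h),flags=cv2.INTER_CUBIC)
def tube(c):
    """tube axis centre in plate coords, yaw rel. plate x, from the mask"""
    arm.read_camera(c)
    for d in arm.trace(c,"lens_tube"):
        m=d["pixels"].astype(np.uint8);n,l,st,ce=cv2.connectedComponentsWithStats(m)
        if n<2: continue
        k=1+st[1:,4].argmax();v,u=np.nonzero(l==k)
        p=w2p(ray(c,np.c_[u,v],.025))
        if abs(p.mean(0)[0])>.06 or abs(p.mean(0)[1])>.12: continue
        r=cv2.minAreaRect((p*1000).astype(np.float32));b=cv2.boxPoints(r)
        e=b[1]-b[0] if np.hypot(*(b[1]-b[0]))>np.hypot(*(b[2]-b[1])) else b[2]-b[1]
        e=e*np.sign(e[0]);return np.round(r[0],1),np.round(r[1],1),round(float(np.arctan2(e[1],e[0])),3),round(d["score"],2)
E
python3 - <<'E'
from h import *
a=[]
for c in("scene","top"):
    im=arm.read_camera(c);r=rect(c,im,hx=.08,hy=.14)
    for k in range(-13,14):
        for ax in (0,):cv2.line(r,(350+k*25,0),(350+k*25,6),(0,0,255),1)
    cv2.line(r,(350,0),(350,12),(0,255,0),1)
    for k in range(-7,8):cv2.line(r,(0,200+k*25),(6,200+k*25),(0,0,255),1)
    a.append(r[:300+100]);print(c,tube(c))
cv2.imwrite("pics/rect.png",cv2.resize(np.vstack(a),None,fx=.75,fy=.75) )
E
```

```text
scene (array([ 14.2, -65.3]), array([112.6,  31.7]), 0.022, 0.77)
top (array([ 12.2, -65.8]), array([104.1,  30. ]), 0.033, 0.82)
```

View pics/rect.png

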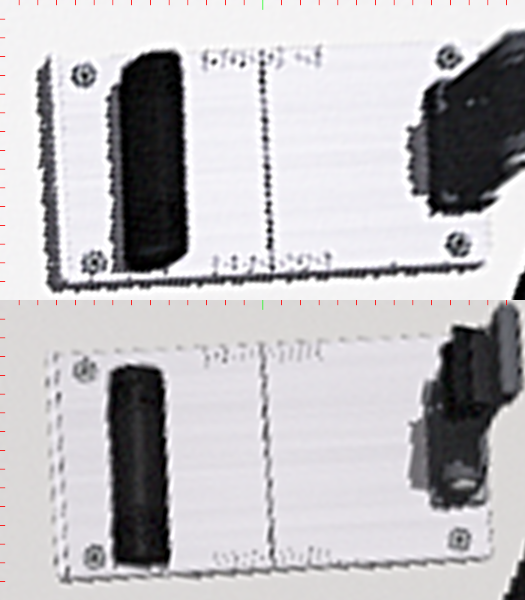

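The rectified views show the line tilted about 0.045 rad from my assumed yaw, running from (262,50) to (272,268). I'll fit the line and the plate edges numerically.

```bash
cat > fit.py <<'E'
import h;from h import *
def fitline(c,im):
    r=cv2.cvtColor(rect(c,im),cv2.COLOR_BGR2GRAY).astype(float);S=2500
    w=r[90:330,325:385];w=cv2.GaussianBlur(w,(1,15),0) if 0 else cv2.blur(w,(3,9))
    wt=np.clip(np.median(w,1)[:,None]-w-8,0,None);ok=wt.sum(1)>20
    xs=(np.arange(90,330)-200)/S;ys=((wt*np.arange(325,385)).sum(1)/np.maximum(wt.sum(1),1)-350)/S
    p=np.polyfit(xs[ok],ys[ok],1);res=ys[ok]-np.polyval(p,xs[ok]);k=abs(res)<.0015
    return np.polyfit(xs[ok][k],ys[ok][k],1),k.sum(),res.std()
E
python3 - <<'E'
from fit import *
for it in range(2):
  for c in("scene","top"):
    p,n,s=fitline(c,arm.read_camera(c));print(c,p,n,s)
  if it==0:h.TH+=.044
a=[]
for c in("scene","top"):
    im=arm.read_camera(c);r=rect(c,im,S=2500)
    for y0 in(-.03,.02,.05):  # x-edge profile of plate
        col=cv2.cvtColor(r,cv2.COLOR_BGR2GRAY)[:, int(350+y0*2500)-15:int(350+y0*2500)+15].mean(1)
        g=np.abs(np.gradient(cv2.GaussianBlur(col[:,None],(1,7),0)[:,0]));lo=g[20:110].argmax()+20;hi=g[290:380].argmax()+290
        print(c,y0,(lo-200)/2.5,(hi-200)/2.5,g[lo].round(1),g[hi].round(1))
    print(tube(c))
    for q in("keeper_hinge","keeper_thumb_pad"):
        d=arm.landmark_of(c,q)
        print(q,w2p(d[0]["position"]),d[0]["position"][2])
E
```

```text
scene [0.04874449 0.00171469] 240 0.00017848240148627323
top [0.04994592 0.00238148] 240 0.00038357882712760375
scene [0.00445615 0.00171453] 240 0.00020253647639860466
top [0.00587663 0.00237676] 240 0.000382648551861601
scene -0.03 -54.8 70.4 5.6 32.5
scene 0.02 -50.0 69.6 4.2 29.3
scene 0.05 -54.8 65.2 1.3 32.8
(array([ 10.2, -68. ]), array([ 38.2, 114.7]), -0.046, 0.72)
keeper_hinge [[0.00197361 0.09987109]] 0.0543
keeper_thumb_pad [[0.00400606 0.11956777]] 0.1837
top -0.03 -54.8 66.0 4.1 18.0
top 0.02 -58.4 65.2 3.2 15.8
top 0.05 -55.6 65.2 4.7 16.6
(array([  7.7, -64.5]), array([ 35.8, 107.4]), -0.0, 0.81)
keeper_hinge [[0.00287526 0.09682527]] 0.0568
keeper_thumb_pad [[0.00324302 0.11390493]] 0.1845
```

```bash
python3 - <<'E'
s=open('h.py').read()
i=s.index("def tube")
s=s[:i].replace("TH=np.pi+.16","TH=np.pi+.209")+'''O=p2w(.004,.002,0)[:2]
def tube(c):
    """axis y at x=0 (mm), yaw, x range, mean width; dark blob in the plane of the axis"""
    r=cv2.cvtColor(rect(c,arm.read_camera(c),z=.025),cv2.COLOR_BGR2GRAY)
    m=cv2.morphologyEx((r[:,75:450]<75).astype(np.uint8),cv2.MORPH_OPEN,np.ones((30,30)))
    n,l,st,ce=cv2.connectedComponentsWithStats(m)
    if n<2:return None
    m=l==1+st[1:,4].argmax();rows=np.nonzero(m.sum(1)>50)[0]
    L=m[rows].argmax(1);R=m.shape[1]-1-m[rows][:,::-1].argmax(1)
    x=(rows-200)/2.5;y=((L+R)/2+75-350)/2.5;k=slice(15,-15)
    p=np.polyfit(x[k],y[k],1);xm=(x[0]+x[-1])/2
    return dict(y=round(np.polyval(p,xm),1),yaw=round(p[0],3),x=(x[0],x[-1]),w=round((R-L).mean()/2.5,1))
Q=Ro.from_matrix(np.c_[p2w(1,0,0)-p2w(0,0,0),p2w(0,1,0)-p2w(0,0,0),[0,0,1.]]@np.array([[0,1,0],[1,0,0],[0,0,-1.]]))
def quat(R): q=R.as_quat();return [q[3],q[0],q[1],q[2]]
'''
open('h.py','w').write(s)
E
python3 - <<'E'
from fit import *
for c in("scene","top"): print(c,fitline(c,arm.read_camera(c))[0],tube(c))
for Rr in(Q,Q*Ro.from_euler('z',np.pi)):
  for P in((0,-.067,.1),(0,-.067,.25),(0,0,.1),(0,.15,.3),(0,.15,.17),(0,-.02,.07)):
    j=arm.ik(p2w(*P),quat(Rr));print(P,None if j is None else np.round(j,2))
E
```

```text
scene [ 0.00028841 -0.00031557] {'y': np.float64(-68.6), 'yaw': np.float64(-0.022), 'x': (np.float64(-47.2), np.float64(63.2)), 'w': np.float64(31.7)}
top [-0.00342342  0.00036315] {'y': np.float64(-67.4), 'yaw': np.float64(-0.014), 'x': (np.float64(-46.0), np.float64(56.4)), 'w': np.float64(27.4)}
(0, -0.067, 0.1) [ 0.41  0.28 -0.33  0.96  0.   -1.37]
(0, -0.067, 0.25) [ 0.41  0.2  -0.08  1.29  0.   -1.37]
(0, 0, 0.1) [ 0.29  0.26 -0.35  0.96  0.   -1.49]
(0, 0.15, 0.3) [ 0.01  0.19  0.03  1.4   0.   -1.77]
(0, 0.15, 0.17) [ 0.01  0.23 -0.23  1.12  0.   -1.77]
(0, -0.02, 0.07) [ 0.32  0.29 -0.39  0.89  0.   -1.46]
(0, -0.067, 0.1) [ 0.41  0.28 -0.33  0.96  0.    1.77]
(0, -0.067, 0.25) [ 0.41  0.2  -0.08  1.29  0.    1.77]
(0, 0, 0.1) [ 0.29  0.26 -0.35  0.96  0.    1.65]
(0, 0.15, 0.3) [0.01 0.19 0.03 1.4  0.   1.37]
(0, 0.15, 0.17) [ 0.01  0.23 -0.23  1.12  0.    1.37]
(0, -0.02, 0.07) [ 0.32  0.29 -0.39  0.89  0.    1.69]
```

```bash
cat >> h.py <<'E'
QT=Q*Ro.from_euler('z',np.pi)
def force(): return np.array(arm.current_contact_force())
def press(x,y,z0,fz,zmin,step=.0005):
    """step down until the upward force exceeds fz"""
    z=z0
    while z>zmin:
        z-=step;arm.move_straight(p2w(x,y,z),rate=.02);f=force()
        if f[2]>fz: break
    return z,f
E
python3 - <<'E'
from h import *
p=np.array(arm.current_tool_pos());arm.move_straight(p+[0,0,.1],rate=.2)
arm.grasp(20)
arm.reach(p2w(.004,-.075,.30),quat(QT));arm.move_straight(p2w(.004,-.075,.055),rate=.15)
print(arm.current_time(),force(),arm.current_tool_pos(),p2w(.004,-.075,.055))
f0=force()
arm.move_straight(p2w(.004,-.075,.043),rate=.05)
z,f=press(.004,-.075,.043,4+f0[2],.0375);print(z,f,arm.current_time())
arm.move_straight(p2w(.004,-.059,z),rate=.03)
print(force(),arm.current_tool_pos(),arm.current_time())
arm.move_straight(p2w(.004,-.059,.055),rate=.06)
for c in("scene","top"):print(tube(c))
cv2.imwrite("pics/s1.png",rect("scene",arm.read_camera("scene"),z=.025))
print(arm.current_time())
E
```

```text
8.3333 [-0.18090332 -0.94608579  0.16274041] [0.49768652 0.22556507 0.05578031] [0.49702792 0.22525158 0.055     ]
0.03749999999999999 [-0.63207084  0.02928749 -0.19667707] 11.475
[ 0.63955714 -0.94581711  1.26049838] [0.50039354 0.20951541 0.037512  ] 12.1583
{'y': np.float64(-68.2), 'yaw': np.float64(-0.008), 'x': (np.float64(-47.2), np.float64(62.8)), 'w': np.float64(32.6)}
None
12.75
```

View pics/s1.png

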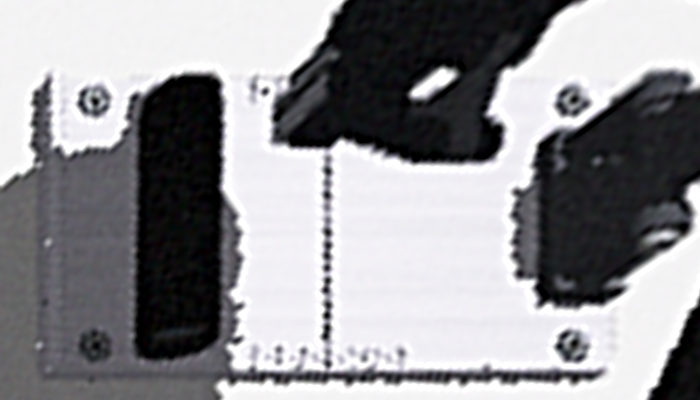

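The tube has not moved: it is still at y = -68 and there was no contact force. The tip seems higher than assumed, so I'll check the finger opening.

Run:
```python
from h import *
print(arm.current_opening(),arm.current_grip_force(),arm.current_tool_pos(),Ro.from_quat(np.roll(arm.current_tcp_rot(),-1)).as_matrix().round(3))
im=arm.read_camera("scene");K,R,t=cam("scene")
P=np.array(arm.current_tool_pos());uv=cv2.projectPoints(P[None],R,t,K,None)[0].ravel();print(uv)
c=cv2.resize(im[190:310,190:350],None,fx=5,fy=5,interpolation=cv2.INTER_CUBIC)
cv2.circle(c,tuple(int(v) for v in (uv-[190,190])*5),4,(0,0,255),1);cv2.imwrite("pics/n1.png",c)
```

```text
-0.00022312015838327323 0.0 [0.50016822 0.20957239 0.05484481] [[-0.208  0.978 -0.   ]
 [ 0.978  0.208 -0.   ]
 [-0.    -0.    -1.   ]]
[263.99564909 259.0400154 ]
```

View pics/n1.png

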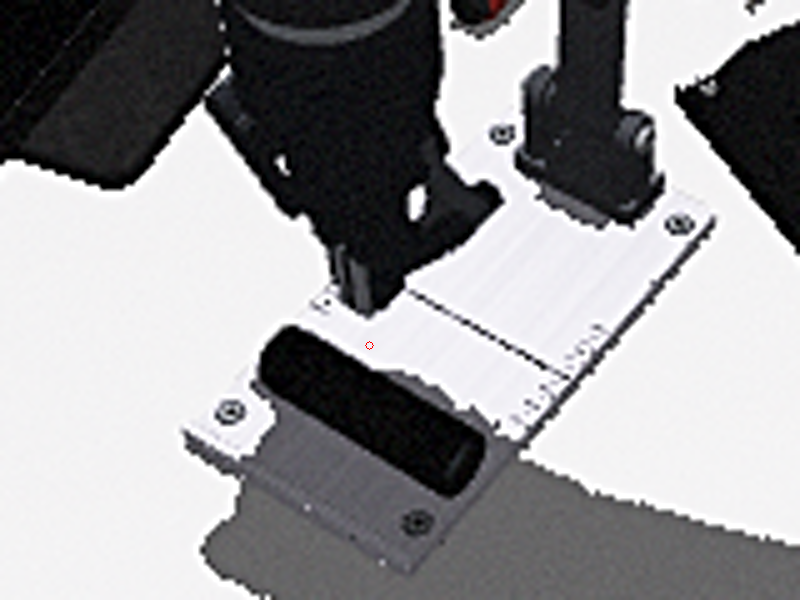

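The fingertip ends at about (370,315), roughly 10–15 mm above the projected TCP at (369,345). I'll find the contact by force instead, over the tube's axis.

Run:
```python
from h import *
y=-.070
arm.move_straight(p2w(.004,y,.05),rate=.08);arm.move_straight(p2w(.004,y,.0385),rate=.06)
f0=force()
z,f=press(.004,y,.0385,f0[2]+4,.0225,.001);print(z,f-f0,arm.current_tool_pos(),arm.current_time())
if z>.0235:
    arm.move_straight(p2w(.004,y+.012,z),rate=.03);print(force()-f0,arm.current_tool_pos())
arm.move_straight(p2w(.004,y+.012,z+.015),rate=.08)
print(tube("scene"),arm.current_time())
```

```text
0.022499999999999985 [-1.15693781 -1.3137911   0.10301922] [0.49801265 0.22033302 0.02241537] 17.4417
{'y': np.float64(10.3), 'yaw': np.float64(-0.146), 'x': (np.float64(-80.0), np.float64(-5.2)), 'w': np.float64(56.0)} 17.8833
```

Run:
```python
from h import *
print(arm.current_tool_pos(),w2p(arm.current_tool_pos()))
out=[]
for n in("scene","top"):
    im=arm.read_camera(n);K,R,t=cam(n);P=np.array(arm.current_tool_pos())
    uv=cv2.projectPoints(np.array([P,P+[0,0,.012]]),R,t,K,None)[0].reshape(2,2)
    o=[190,190] if n=="scene" else [210,170]
    c=cv2.resize(im[o[1]:o[1]+120,o[0]:o[0]+160],None,fx=3.3,fy=3.3,interpolation=cv2.INTER_CUBIC)
    for q in uv:cv2.circle(c,tuple(int(v) for v in (q-o)*3.3),3,(0,0,255),1)
    out.append(c[:,:398])
cv2.imwrite("pics/n2.png",np.hstack(out))
```

```text
[0.50097926 0.20854179 0.03795061] [[ 0.00360162 -0.05783399]]
```

View pics/n2.png

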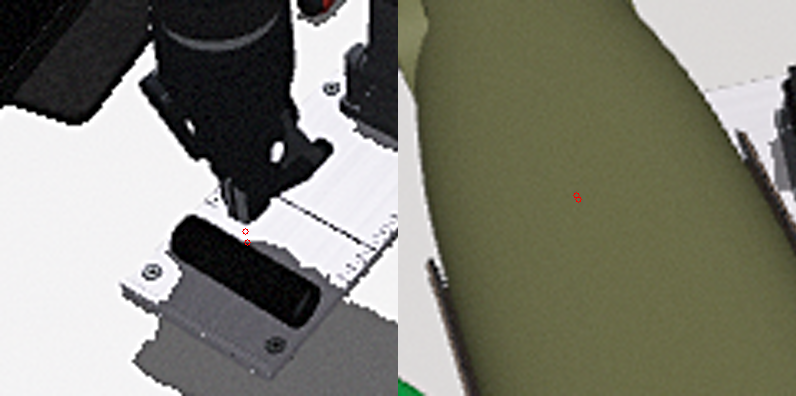

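The scene camera puts the visible fingertip (245,220) about 24 mm above the TCP's projection (247,243). That fits with there being no contact yet, so I'll keep descending in guarded steps.

Run:
```python
from h import *
y=-.070
print(arm.tcp_to_grasp)
arm.move_straight(p2w(.004,y,.038),rate=.08);f0=force();arm.move_straight(p2w(.004,y,.024),rate=.06)
z,f=press(.004,y,.024,f0[2]+4,.0085,.001);print(z,f-f0,arm.current_tool_pos(),arm.current_time())
im=arm.read_camera("scene");K,R,t=cam("scene");P=np.array(arm.current_tool_pos())
uv=cv2.projectPoints(np.array([P,P+[0,0,.024]]),R,t,K,None)[0].reshape(2,2)
c=cv2.resize(im[190:310,190:350],None,fx=5,fy=5,interpolation=cv2.INTER_CUBIC)
for q in uv:cv2.circle(c,tuple(int(v) for v in (q-190)*5),4,(0,0,255),1)
cv2.imwrite("pics/n3.png",c)
```

```text
0.0187
0.007999999999999986 [ 1.24613622 -0.24775369  0.3015003 ] [0.49798506 0.22031471 0.00791888] 22.6667
```

View pics/n3.png

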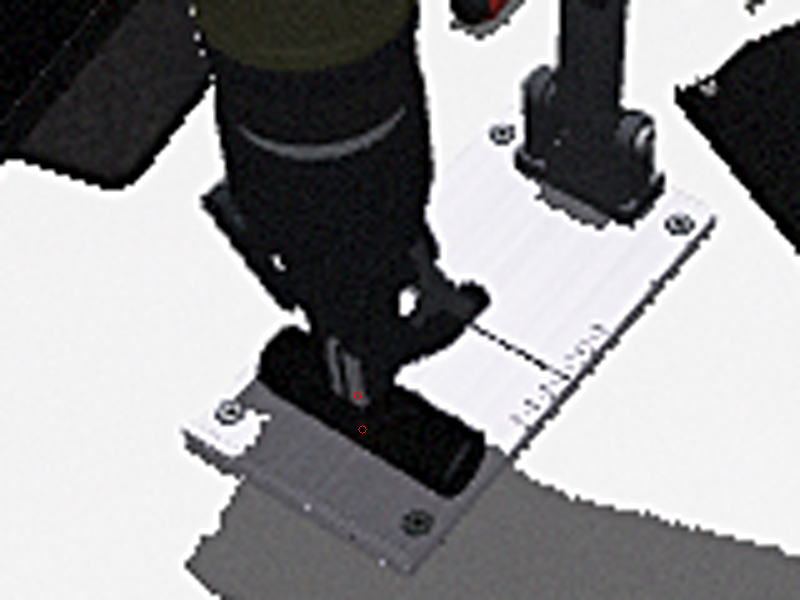

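The picture shows the finger just over the tube (tip near (365,405)). The real tip is about 30 mm behind the nominal TCP, so I'll continue the guarded descent to contact.

Run:
```python
from h import *
y=-.070
f0=force();f0=np.mean([force() for _ in range(5)],0)
z,f=press(.004,y,.008,f0[2]+4,-.006,.001);print(z,f-f0,arm.current_tool_pos(),arm.current_time())
if f[2]-f0[2]>4:
    arm.move_straight(p2w(.004,y+.012,z),rate=.03);print(force()-f0,arm.current_tool_pos())
    print(tube("scene"),arm.current_time())
    im=arm.read_camera("scene");cv2.imwrite("pics/n4.png",cv2.resize(im[190:310,190:350],None,fx=5,fy=5,interpolation=cv2.INTER_CUBIC))
```

```text
0.007 [-1.27464378 -0.48355013  7.07560367] [0.49819512 0.22055304 0.00761196] 22.9667
[-1.5206332  -0.62679688  6.72931728] [0.5005229  0.20862005 0.00761218]
{'y': np.float64(-1.2), 'yaw': np.float64(-0.25), 'x': (np.float64(-80.0), np.float64(14.8)), 'w': np.float64(64.0)} 23.5667
```

Contact is found: the TCP reads 0.0076 with the tip at 0.040, so the tip offset is 32.4 mm, and Fz is about 7 N. I'll continue rolling in short strokes, since the tip is only 22 mm wide.

```bash
cat >> h.py <<'E'
ZC=.007;OFF=.0324
def stroke(yt,d,x=.004,lift=.006):
    """roll the tube (axis at yt) by d: finger from yt-d/2 to yt+1.5d"""
    a,b=yt-d/2,yt+1.5*d
    arm.move_straight(p2w(x,a,ZC+lift),rate=.12);f0=force();arm.move_straight(p2w(x,a,ZC),rate=.04);f1=force()
    arm.move_straight(p2w(x,b,ZC),rate=.05);f2=force();arm.move_straight(p2w(x,b,ZC+lift),rate=.05)
    print(round(yt+d,4),(f1-f0).round(1),(f2-f0).round(1),arm.current_time().__round__(2));return yt+d
E
python3 - <<'E'
from h import *
arm.move_straight(p2w(.004,-.050,ZC),rate=.05);arm.move_straight(p2w(.004,-.050,ZC+.006),rate=.05)
y=stroke(-.058,.016)
im=arm.read_camera("scene");K,R,t=cam("scene")
c=cv2.resize(im[190:310,190:350],None,fx=5,fy=5,interpolation=cv2.INTER_CUBIC)
uv=cv2.projectPoints(np.array([p2w(x,y,.025) for x in(-.046,.054)]),R,t,K,None)[0].reshape(2,2)
cv2.line(c,*[tuple(int(v) for v in (q-190)*5) for q in uv],(0,0,255),1)
cv2.imwrite("pics/n5.png",c)
E
```

```text
-0.042 [-0.4  0.5  7.1] [-1.7 -0.5  6.5] 25.83
```

View pics/n5.png

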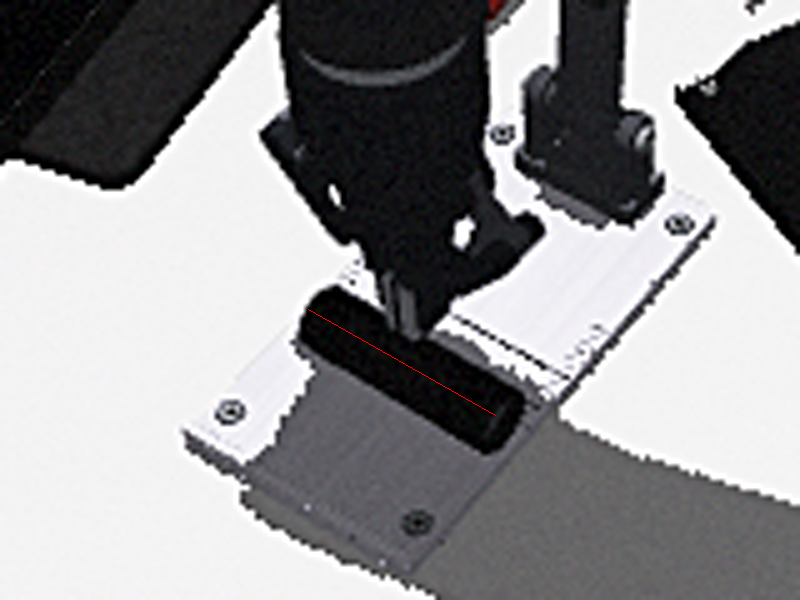

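The tube has rolled as predicted: the red axis line (310,310)–(495,415) lies along it. Two more strokes, then I'll raise the tool and measure.

Run:
```python
from fit import *
y=stroke(-.042,.016);y=stroke(y,.016)
arm.move_straight(p2w(.004,-.07,.10),rate=.2)
im=arm.read_camera("scene");r=rect("scene",im,z=.025)
print(tube("scene"),arm.current_time(),arm.trace.__name__)
cv2.imwrite("pics/r6.png",np.vstack([r,rect("scene",im)[100:300]]))
```

```text
-0.026 [-1.   0.8  8.4] [-1.2 -0.7  8. ] 27.52
-0.01 [-0.7 -0.3  8.7] [-0.2 -1.5  8.6] 29.17
{'y': np.float64(-3.7), 'yaw': np.float64(-0.221), 'x': (np.float64(-80.0), np.float64(64.4)), 'w': np.float64(33.8)} 29.9667 call
```

View pics/r6.png

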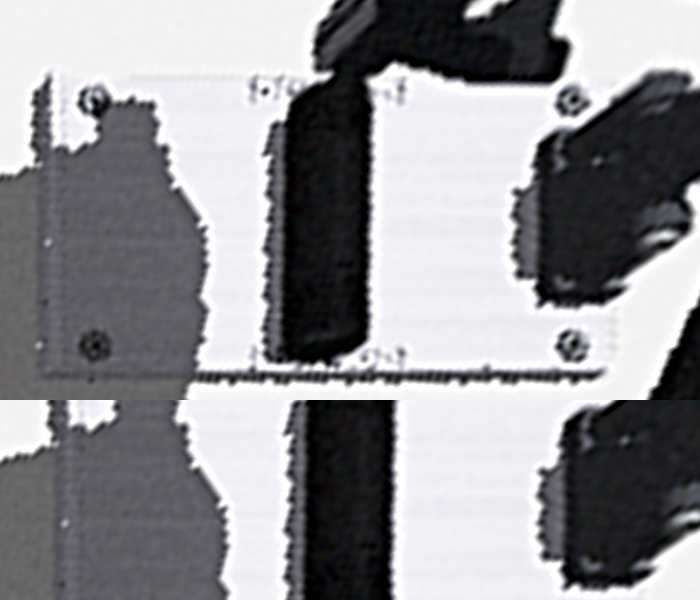

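Run:
```python
from h import *
r=cv2.cvtColor(cv2.imread("pics/r6.png"),cv2.COLOR_BGR2GRAY)[140:320,255:420].astype(float)
m=(r<75);L=m.argmax(1)+255;R=419-m[:,::-1].argmax(1)
x=(np.arange(140,320)-200)/2.5;p=np.polyfit(x,((L+R)/2-350)/2.5,1);print(p,np.polyval(p,4),(R-L).mean()/2.5)
```

```text
[ -0.01539708 -11.82164779] -11.883236108110335 38.086666666666666
```

Run:
```python
from h import *
r=cv2.cvtColor(cv2.imread("pics/r6.png"),cv2.COLOR_BGR2GRAY)[140:320,240:440].astype(float)
print(np.round(r.mean(0)[::4]))
for th in (40,50,60,70):
    m=(cv2.blur(r,(1,9))<th);L=m.argmax(1)+240;R=439-m[:,::-1].argmax(1)
    x=(np.arange(140,320)-200)/2.5;p=np.polyfit(x,((L+R)/2-350)/2.5,1);print(th,p,(R-L).mean()/2.5,(R.mean()-350)/2.5,np.polyfit(x,R/2.5,1)[0])
```

```text
[241. 241. 241. 242. 247. 251. 209. 112.  80. 103.  94.  33.   2.   4.
   9.  12.  13.  14.  16.  17.  18.  17.  18.  20.  24.  26.  24.  19.
  17.  15.   5.   3.  73. 206. 254. 251. 243. 241. 241. 240. 240. 240.
 240. 240. 240. 240. 240. 240. 240. 240.]
40 [-0.01579678 -9.69359795] 32.96 6.6 -0.016947025113943318
50 [-0.0168642 -9.7710024] 33.41111111111111 6.735555555555561 -0.01603856086093102
60 [ -0.01828349 -10.51314375] 35.22666666666667 6.884444444444443 -0.018630204635944954
70 [ -0.01854841 -11.50890652] 37.464444444444446 7.004444444444448 -0.017272138028951212
```

The half-level edges at columns 283.5 and 369.6 put the tube at about -9.4 mm, against -10 predicted from rolling, with yaw about -0.017. For the final stroke I'll roll 9.3 mm with a small yaw correction, then check from both cameras.

Run:
```python
from fit import *
y0,d=-.0095,.0093;a,b=y0-d/2,y0+1.5*d
arm.move_straight(p2w(.004,a,.04),rate=.2);arm.move_straight(p2w(.004,a,ZC+.004),rate=.15);arm.move_straight(p2w(.004,a,ZC),rate=.04)
arm.move_straight(p2w(.004,b,ZC),rate=.03,rotation=quat(Ro.from_euler('z',.02)*QT));print(force())
arm.move_straight(p2w(.004,b,ZC+.01),rate=.05)
arm.move_straight(p2w(.004,b,.22),rate=.25)
# towards the start of the keeper push: behind the pad
arm.move_straight(p2w(.003,.16,.24),rate=.25,rotation=quat(QT))
print(arm.current_time())
a=[]
for n in("scene","top"):
    im=arm.read_camera(n);r=rect(n,im,z=.025);a.append(r[60:360]);cv2.imwrite(f"pics/z_{n}.png",r)
cv2.imwrite("pics/r7.png",np.vstack(a))
```

```text
[-0.36429144  0.12932474  5.89025961]
33.9667
```

View pics/r7.png

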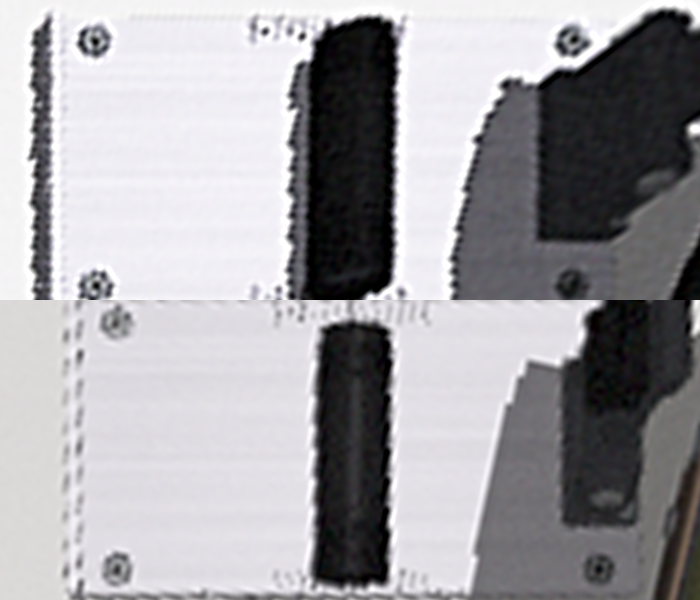

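Run:
```python
from h import *
for n in("scene","top"):
    r=cv2.cvtColor(cv2.imread(f"pics/z_{n}.png"),cv2.COLOR_BGR2GRAY)[110:320,270:430].astype(float);r=cv2.blur(r,(1,11))
    for tl,tr in((50,125),(60,125)):
        if n=="top":tl=tr=tl+70
        L=(r<tl).argmax(1)+270;R=429-(r<tr)[:,::-1].argmax(1);x=(np.arange(110,320)-200)/2.5
        print(n,np.polyfit(x,((L+R)/2-350)/2.5,1),(R-L).mean()/2.5)
```

```text
scene [-0.01928907  0.63759088] 34.32761904761905
scene [-0.02277991  0.00259969] 35.63809523809524
top [-0.01415614  1.09067702] 29.27809523809524
top [-0.0138351   1.07833885] 29.504761904761903
```

Relative to the line, the tube is at about +0.8 mm with yaw about -0.014, which is good, and the V pad will centre it. Now I'll swing the keeper along its arc.

Run:
```python
from h import *
def P(a,over=.001):
    Py=.100-.130*np.cos(-a)*1+0; Py=.100-.130*np.cos(a)+.005*np.sin(a);Pz=.055+.130*np.sin(a)+.005*np.cos(a)
    dl=.011*(1-np.sin(a)) if a<1.57 else 0
    y=Py+.011*np.sin(a)-over*np.sin(a);z=Pz+(dl*np.tan(a) if a<1.5 else 0)-over*np.cos(a)*(a<1.57)
    return p2w(0,y,z-OFF)
y1=.150;arm.move_straight(p2w(0,y1,.185-OFF),rate=.2);f0=force()
log=[]
for a in np.arange(1.85,.14,-.1):
    arm.move_straight(P(a),rate=.08);f=force()-f0;log.append((round(a,2),f.round(1).tolist()))
    if np.linalg.norm(f)>30: break
print(*log,sep="\n");print(arm.current_time(),arm.current_tool_pos(),w2p(arm.current_tool_pos()))
im=arm.read_camera("scene");cv2.imwrite("pics/n8.png",cv2.resize(im[150:300,200:360],None,fx=4,fy=4))
```

```text
(np.float64(1.85), [-0.1, -1.7, -0.6])
(np.float64(1.75), [-0.7, -1.2, -1.5])
(np.float64(1.65), [0.4, -1.2, -0.5])
(np.float64(1.55), [0.8, 0.3, -0.9])
(np.float64(1.45), [0.6, -0.8, -0.6])
(np.float64(1.35), [0.9, -0.1, -0.3])
(np.float64(1.25), [0.6, 0.0, -0.8])
(np.float64(1.15), [0.1, -0.9, -0.9])
(np.float64(1.05), [0.7, 0.5, -1.6])
(np.float64(0.95), [0.5, 0.3, -0.3])
(np.float64(0.85), [0.8, -0.6, -0.7])
(np.float64(0.75), [-0.4, -0.3, -0.9])
(np.float64(0.65), [-0.1, 0.5, -0.4])
(np.float64(0.55), [-0.4, -0.5, 0.1])
(np.float64(0.45), [0.2, -0.6, -0.4])
(np.float64(0.35), [0.6, -0.0, -0.2])
(np.float64(0.25), [0.2, -0.1, -0.1])
(np.float64(0.15), [0.3, 0.1, -0.8])
40.3 [0.51042596 0.1783643  0.04685016] [[ 0.00062177 -0.02635318]]
```

View pics/n8.png

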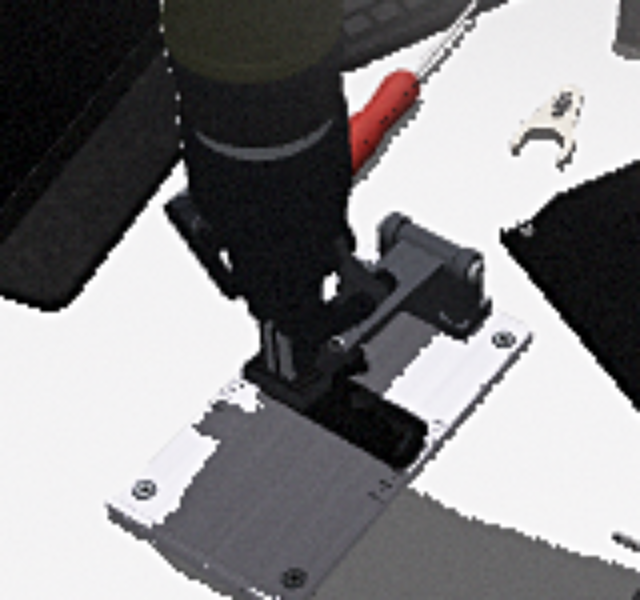

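The keeper followed the finger, and its V pad is just above the tube, around (320,385). Now a guarded press down.

Run:
```python
from h import *
f0=force();arm.move_straight(p2w(0,-.028,.040),rate=.06);arm.move_straight(p2w(0,-.028,.032),rate=.06);print(force()-f0)
z,f=press(0,-.028,.032,f0[2]+18,.020,.001);print(z,f-f0,arm.current_tool_pos(),arm.current_time())
arm.sleep(.5);print(force()-f0,arm.current_tool_pos())
arm.move_straight(p2w(0,-.028,.06),rate=.08);arm.move_straight(p2w(0,-.028,.22),rate=.25);arm.move_straight(p2w(0,-.15,.25),rate=.3)
print(arm.current_time())
for n in("scene","top"):
    im=arm.read_camera(n);cv2.imwrite(f"pics/f_{n}.png",rect(n,im,z=.025))
    for q in("keeper_thumb_pad","keeper_hinge"):
        d=arm.landmark_of(n,q);print(n,q,[(w2p(e["position"])[0].round(4),round(e["position"][2],4)) for e in d[:1]])
im=arm.read_camera("scene");cv2.imwrite("pics/n9.png",cv2.resize(im[150:300,200:360],None,fx=4,fy=4))
```

```text
[ 1.40954507 -2.21966062 -0.04092324]
0.025999999999999995 [-6.3567154  -3.17392059 19.73527879] [0.51092025 0.18017577 0.02796699] 42.4083
[-5.53538892 -3.2025166  19.1505747 ] [0.51093163 0.18017811 0.02795277]
44.8417
scene keeper_thumb_pad [(array([ 0.0012, -0.0307]), 0.0616)]
scene keeper_hinge [(array([-0.0004,  0.0994]), 0.0546)]
top keeper_thumb_pad [(array([ 0.    , -0.0313]), 0.0628)]
top keeper_hinge [(array([0.002 , 0.0953]), 0.0551)]
```

View pics/n9.png

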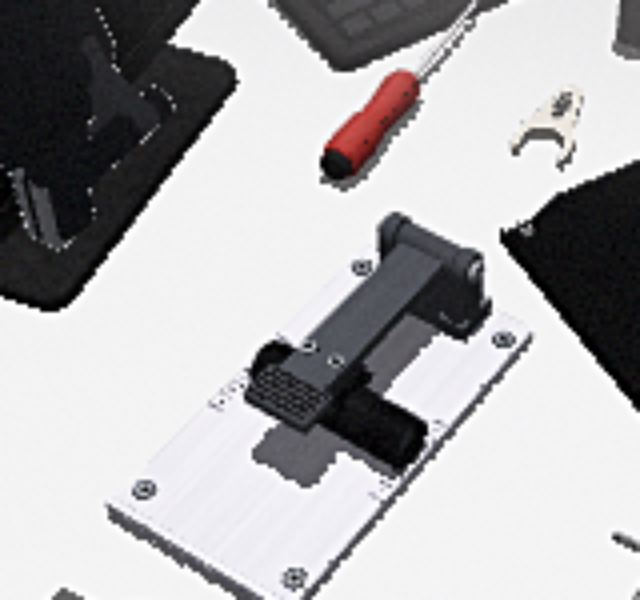

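The keeper is shut. The tip stopped hard at 60.3 mm, where a closed pad should be at 60 mm, and the picture shows the pad at (290,390) over the tube, which lies along the line. The robot is clear, so I'll hand it in.

```bash
python3 -c "
from bench import arm
print(arm.sign_off())"
```

```text
the job is handed in; nothing more can be done
None
```

The job is handed in at about 45 s of the 70 s: I rolled the tube to within about 1 mm of the engraved line (measured before clamping) and pressed the keeper down onto it at 20 N, to its shut height (thumb pad at 60.3 mm, 60 mm expected), with the robot clear and the other loose things not touched.

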